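# Load the detector test box and select its range

## Task

Lift the test box's hinged cover fully back onto its stop, take the white reference standard out of the chamber and stand it on the aluminium tray, then stand every black detector head that is on the bench upright on the chamber floor. Lower the cover gently until it is fully shut, and only then turn the selector knob so that its white pointer clicks in at the blue mark. Leave the other bench items where they are.

Things in the scene. Friction and masses are not known exactly. Their poses are not given: they have to be found in the camera images.
- chamber_floor (a point): centre of the test box's chamber floor (top of the floor, 12 mm above the bench). The box is fixed to the bench. Axes: x along the chamber's length, y across it towards the cover's hinge, z up. Chamber inside 284 mm (x) by 164 mm (y), walls 8 mm thick whose tops stand 92 mm above this floor. On the -y side a console 240 mm long (x from -150 to +90 mm) and 160 mm wide (y from -250 to -90 mm), 70 mm high above the bench, carries the selector.
- cover_hinge (a point): middle of the cover's hinge line, on top of the chamber's +y wall, 90 mm from the chamber centre in y and 104 mm above the bench; fixed; same axes as chamber_floor, the hinge line is its x axis.
- cover (a joint): angle of the blue cover (300 by 180 by 10 mm, 0.35 kg) about the hinge line: 0 = shut, flat on the walls; grows as the handle side (the -y side) rises, to its stop at 1.6 (just past upright, standing over the +y wall). The hinge is stiff: the cover stays at whatever angle it is left; about 5 N at the handle moves it.
- cover_handle (a point): centre of the cover's handle: a round steel bar 12 mm in diameter, 120 mm long, parallel to the hinge line, its axis 46 mm above the cover's outer face (56 mm above its inner face, the hinge plane) and 25 mm in from its free edge, on two end posts; 155 mm from the hinge line across the cover. Moves with the cover. When shut it is 160 mm above the bench.
- selector (a joint): angle of the selector knob, grows clockwise seen from above; 0 = pointer along the +y axis of chamber_floor. Spring detents every 0.5236 rad (30 degrees), at 0, 0.524, 1.047 ... 3.142 (seven positions, end stops just beyond the first and last); it snaps to the nearest within about 15 degrees when let go; about 0.1 N m to turn. It starts at one of the first three.
- selector_grip (a point): point on the selector's vertical axis at the height to grip, 36 mm above the console top (106 mm above the bench). Grip is a black bar 14 mm thick, 62 mm long, from 9 to 45 mm above the console top, along the pointer direction; a disc 60 mm in diameter and up to 11 mm above the console top beneath it (keep fingertips above it); the white stripe on the bar top runs from the axis to the pointer end.
- selector_tip (a point): point 62 mm from the selector's axis in the direction of the white pointer, at the radius of the coloured marks (beyond the knob's end; turns with it).
- mark_blue: the blue mark: a round dot 15 mm in diameter on the console top, beside one of the selector's detent positions, 62 mm from its axis (fourth, fifth or sixth position; a yellow and a red dot stand at the other two).
- ref_mid (a point): white reference standard, starts standing in the chamber under the cover: white foot 60 mm in diameter and 24 mm thick with a stem 30 mm in diameter above it, orange band near the top, 80 mm tall overall, 0.19 to 0.34 kg. This point is its centre, 40 mm above its underside, z out of its top. Best gripped on the stem 10 to 20 mm above this point.
- tray_in (a point): centre of the inner floor of the aluminium tray (5 mm above the bench), which is fixed: outside 160 mm (its x) by 140 mm (its y), walls 5 mm thick and 22 mm high above the bench.
- head1_mid (a point): black detector head (present in some runs only): upright cylinder 38 mm in diameter and 80 mm tall overall, on a heavier foot flange 52 mm in diameter and 14 mm thick, wide yellow band just above the flange, silver top with a brass contact; 0.15 to 0.27 kg. This point is its centre, 40 mm above its underside; its z axis points out of its top. Best gripped across the 38 mm body 10 to 20 mm above this point.
- head2_mid (a point): black detector head (present in some runs only): upright cylinder 38 mm in diameter and 80 mm tall overall, on a heavier foot flange 52 mm in diameter and 14 mm thick, wide yellow band just above the flange, silver top with a brass contact; 0.15 to 0.27 kg. This point is its centre, 40 mm above its underside; its z axis points out of its top. Best gripped across the 38 mm body 10 to 20 mm above this point.
- head3_mid (a point): black detector head (present in some runs only): upright cylinder 38 mm in diameter and 80 mm tall overall, on a heavier foot flange 52 mm in diameter and 14 mm thick, wide yellow band just above the flange, silver top with a brass contact; 0.15 to 0.27 kg. This point is its centre, 40 mm above its underside; its z axis points out of its top. Best gripped across the 38 mm body 10 to 20 mm above this point.
- head4_mid (a point): black detector head (present in some runs only): upright cylinder 38 mm in diameter and 80 mm tall overall, on a heavier foot flange 52 mm in diameter and 14 mm thick, wide yellow band just above the flange, silver top with a brass contact; 0.15 to 0.27 kg. This point is its centre, 40 mm above its underside; its z axis points out of its top. Best gripped across the 38 mm body 10 to 20 mm above this point.
- dish_mid (a point): bystander: pale round dish 60 mm in diameter, 14 mm high, among the detector heads; point at its centre.
- slides_mid (a point): bystander: green slide box 80 by 30 by 16 mm; point at its centre.
- amber_mid (a point): bystander: amber bottle 70 mm in diameter, 150 mm tall; point at its centre.
- bulb_mid (a point): bystander: orange rubber-look bulb 56 mm in diameter, 90 mm tall; point at its centre.
- flask_mid (a point): bystander: conical glass flask 80 mm in diameter, 110 mm tall; point at its centre.
- spatula_grip (a point): bystander: steel spoon 160 mm long lying on the bench near the robot; point on its handle.

How it is judged (in metres and radians):
On the way, in this order (a step that is already met when the one before it is completed fails the run):
1. the cover is raised fully onto its open stop (value of joint cover above 1.5 rad), for 0.2 s.
2. the reference standard stands released on the tray (x of ref_mid in the frame of tray_in between -0.07 and 0.07 m and y of ref_mid in the frame of tray_in between -0.06 and 0.06 m and z of ref_mid in the frame of tray_in between 0.03 and 0.05 m and angle between ref_mid's own z axis and vertical below 0.15 rad and contact force between the fingers and ref below 0.2 N), for 0.3 s.
3. every detector head stands upright, released, on the chamber floor (x of head1_mid in the frame of chamber_floor between -0.14 and 0.14 m and y of head1_mid in the frame of chamber_floor between -0.08 and 0.08 m and z of head1_mid in the frame of chamber_floor between 0.032 and 0.048 m and angle between each of head1_mid, head2_mid, head3_mid, head4_mid's own z axis and vertical below 0.15 rad and contact force between the fingers and head1 below 0.2 N and x of head2_mid in the frame of chamber_floor between -0.14 and 0.14 m and y of head2_mid in the frame of chamber_floor between -0.08 and 0.08 m and z of head2_mid in the frame of chamber_floor between 0.032 and 0.048 m and contact force between the fingers and head2 below 0.2 N and x of head3_mid in the frame of chamber_floor between -0.14 and 0.14 m and y of head3_mid in the frame of chamber_floor between -0.08 and 0.08 m and z of head3_mid in the frame of chamber_floor between 0.032 and 0.048 m and contact force between the fingers and head3 below 0.2 N and x of head4_mid in the frame of chamber_floor between -0.14 and 0.14 m and y of head4_mid in the frame of chamber_floor between -0.08 and 0.08 m and z of head4_mid in the frame of chamber_floor between 0.032 and 0.048 m and contact force between the fingers and head4 below 0.2 N), for 0.3 s.
4. the cover is fully shut (value of joint cover below 0.04 rad), for 0.2 s.
5. the selector's pointer stands at the blue mark (horizontal distance between selector_tip and mark_blue below 0.011 m), for 0.2 s.
At the end, for the whole second after the job is handed in: Cover shut (within 0.04 rad), every detector head present upright (within 0.15 rad) on the chamber floor, the reference upright on the tray floor, the pointer within 11 mm of the blue mark (the right detent), all at rest and released (all of step 2 and all of step 3 and value of joint cover below 0.04 rad and horizontal distance between selector_tip and mark_blue below 0.011 m and velocity of joint cover below 0.05 rad/s and velocity of joint selector below 0.1 rad/s and contact force between the fingers and selector below 0.2 N and linear speed of each of head1, head2, head3, head4, ref below 0.03 m/s); the robot touches nothing.
It fails at once if the cover slams: faster than 1.5 rad/s in the last 0.25 rad before it is shut or before its open stop ((value of joint cover below 0.25 rad and velocity of joint cover below -1.5 rad/s) or (value of joint cover above 1.35 rad and velocity of joint cover above 1.5 rad/s)).
It fails at once if the selector is turned beyond its first three positions while the cover is open (value of joint cover above 0.1 rad and value of joint selector above 1.4 rad).
It fails at once if a bystander is moved more than 40 mm (distance of any of dish_mid, slides_mid, amber_mid, bulb_mid, flask_mid, spatula_grip from where it was at the start of the episode above 0.04 m).
Of head1, head2, head3, head4 only 2 to 4 are there at a start; the rules pass over those that are not, and their reading is None.
At some moment in a run one of head1, head2, head3, head4, ref may be knocked a few centimetres aside while the robot is not near it.
Once in a run the grip may slacken for a moment while it holds something.
It also fails if it takes over 210 s, if anything falls off the work surface, if the arm or the gripper's body presses on something with over 40 N, if the wrist force passes 120 N, or if a joint passes its speed limit or range.

## Robot

A 6-joint arm with a two-finger parallel gripper is mounted at the origin on the work surface. World frame = base frame: x ahead of the robot, y to its left, z up, the work surface at z = 0. Lengths are in m, angles in degrees, forces in N, time in s.
With the tool pointing down it reaches from about 0.325 to 0.9 m from the base axis. Payload 6.1 kg.
Tool frame: the origin (TCP) lies midway between the tips of the shut fingers; the grasp point (between the pads) lies behind it (robot.tcp_to_grasp is the z of the grasp point in the tool frame, in m); z points along the fingers, y is the line along which they close (so a half turn about z gives the same grasp; the last joint's range is limited). The gripper opens to 85 mm and grips with 20 to 120 N. Pads are 22 mm wide; open, the fingers measure 114 mm over their backs; the gripper's body (76 mm by 85 mm) begins 54 mm behind the grasp point. The pads swing forward as they close: fully open they stand 13 mm farther back than shut.
Start: joints at [62.619, 12.628, 87.462, -0, 79.91, -7.225], TCP at [0.215, 0.587, 0.231] pointing down, gripper open.
Joint ranges: [-170.65, 170.65], [-52.31, 119.04], [5.05, 147.46], [-71.25, 251.25], [11.57, 151.72], [-153.62, 153.62]. Speed limits (degrees/s): [147.25, 147.25, 172.46, 180, 180, 180].

## Interface

Orientations are given as [roll, pitch, yaw] about the fixed x, y, z axes, in that order (R = Rz(yaw) Ry(pitch) Rx(roll)).
In Python, from bench import robot, cams gives the robot as it stands.
- The arm moves only by the shell command python3 -m jog 'ROWS' [OPENING]. ROWS is text: rows parted by semicolons, each of 6 numbers parted by spaces: the shift along the tool's x, y, z each as a share of 500 mm, from -1 to 1, then the turn, a rotation vector about the tool's x, y, z each as a share of 2 rad, from -1 to 1. A call has 1 to 8 rows; each row is the pose to reach, as a shift and turn from the pose commanded when the call began, along the tool's axes at that moment; what a row does not reach only later rows make up. A row lasts 1/12 s, in which the tool goes at most 41.7 mm and 7.16 degrees, less where a joint would pass 70% of its speed; a pose out of reach is approached as far as the arm can. A call with a number of a shift or a turn outside -1 to 1 is refused whole. A call with a gripper value outside its range is refused whole. OPENING is the finger opening in mm, from 0 to 85.4, set as the call begins (- or left out, the last holds). The fingers move at their own pace and stop on an object; the grip force is fixed at half the most. Time passes only in rows, so rows that repeat a pose let the fingers close. It gives the time, the measured TCP pose, the force, the opening and the grip force at its end, in the units of the state.
- robot.get_state(): the state, without advancing time (a new reading comes with each control period).
- cams.grab_frame(name): name is "side" or "top" or "wrist"; returns a dict with "pixels" (420x560x3 uint8, red, green, blue), "fx", "fy", "cx", "cy" (pixels), "dist_coeffs" ([k1, k2, p1, p2, k3] as OpenCV has them; the pictures are not rectified), "R" (3x3) and "t" (3): a world point X has camera coordinates R X + t; the wrist camera has in their place "hand_eye" (4x4, takes a point from camera to tool coordinates, whose origin is the TCP and whose axes are the flange's). Camera axes: x right, y down, z forward; pixel columns grow to the right and rows downward; lengths in m; the calibration is good to about 2 mm. A picture is of the moment at which its call begins: read the wrist's pose just before it. There is no depth.
- robot.close_job(): hands the job in; it is judged then, once.
The state is a dict: "time": time; "q": joint angles; "joint_velocities": joint speeds; "tau": joint torques, N m; "tool_pos": TCP position; "tcp_rot": TCP orientation; "wrist_force": force on the tool from outside, world axes, zero at the start; "torque": the same for the moment, N m; "width": finger opening in m; "finger_force": force on a finger pad.
Only numpy, scipy, OpenCV 4.12 (cv2) and the standard library are available. Lean on these libraries where they do the work, as an engineer would, in place of code of your own. Each camera call takes 0.05 s, during which the arm holds its last target. There are 200 camera calls.

## Working session

There is one attempt and no reset: what is moved stays moved. The work goes in short steps, Python scripts to look and compute and a shell command to move; the robot and the scene stay as the last step left them, time stands still between calls to the robot, and variables do not carry over. Pictures are saved under pics/ and viewed, at most 14 in all, crops included, and the job is handed in when it is done.

```bash
mkdir -p pics; ls
cat > h.py <<'E'
import numpy as np, cv2
from bench import robot, cams
from scipy.spatial.transform import Rotation as Ro
def save(f,n): cv2.imwrite(f'pics/{n}.png', f['pixels'][:,:,::-1])
def grab(name):
    s=robot.get_state(); f=cams.grab_frame(name)
    if 'R' in f: R=np.array(f['R']);t=np.array(f['t'])
    else:
        T=np.eye(4);T[:3,:3]=Ro.from_euler('xyz',s['tcp_rot'],degrees=True).as_matrix();T[:3,3]=s['tool_pos']
        W=np.linalg.inv(T@np.array(f['hand_eye']));R=W[:3,:3];t=W[:3,3]
    f['R']=R;f['t']=t
    f['K']=np.array([[f['fx'],0,f['cx']],[0,f['fy'],f['cy']],[0,0,1.]]);f['D']=np.array(f['dist_coeffs'],float)
    f['hsv']=cv2.cvtColor(f['pixels'],cv2.COLOR_RGB2HSV)
    return f
def ray(f,uv):
    p=cv2.undistortPoints(np.array([[uv]],float),f['K'],f['D'])[0,0]
    d=f['R'].T@np.array([p[0],p[1],1]); return -f['R'].T@f['t'], d/np.linalg.norm(d)
def onz(f,uv,z):
    o,d=ray(f,uv); return o+d*(z-o[2])/d[2]
def proj(f,X):
    return cv2.projectPoints(np.array(X,float).reshape(-1,3),cv2.Rodrigues(f['R'])[0],f['t'],f['K'],f['D'])[0][:,0]
def tri(f1,p1,f2,p2):
    a,d=ray(f1,p1);b,e=ray(f2,p2)
    s=np.linalg.lstsq(np.c_[d,-e],b-a,rcond=None)[0]; return (a+d*s[0]+b+e*s[1])/2, np.linalg.norm(a+d*s[0]-b-e*s[1])
def blobs(f,lo,hi,amin=30):
    m=cv2.inRange(f['hsv'],np.array(lo),np.array(hi)); n,l,st,c=cv2.connectedComponentsWithStats(m)
    return [(c[i].round(1).tolist(),st[i].tolist()) for i in range(1,n) if st[i][4]>=amin]
def rows(dx,yaw=None,R=None):
    "world shift -> tool shares (of 0.5 m)"
    s=robot.get_state();T=Ro.from_euler('xyz',s['tcp_rot'],degrees=True).as_matrix()
    return (T.T@np.array(dx)/0.5).round(4)
E
python3 - <<'E'
from h import *
for n in ('top','side','wrist'):
    f=grab(n);save(f,n+'0');print(n,f['fx'],(-f['R'].T@f['t']).round(3),f['R'][2].round(3))
s=robot.get_state();print(s,robot.tcp_to_grasp)
E
```

```text
pics
top 475.59742722252025 [ 0.378 -0.058  1.041] [ 0.171  0.009 -0.985]
side 441.2475517074187 [ 0.162 -0.872  0.69 ] [ 0.352  0.757 -0.55 ]
wrist 320.40787109677206 [0.152 0.61  0.372] [ 0.249 -0.093 -0.964]
{'time': 0.15, 'q': array([ 6.26190850e+01,  1.26680281e+01,  8.75109483e+01, -1.48135486e-04,
        7.99106745e+01, -7.22400337e+00]), 'joint_velocities': array([-0.08537574, -0.11488381, -0.01847761, -0.12370492,  0.06955997,
       -0.1289215 ]), 'tau': array([-5.62573096e-04, -4.97486615e+01, -3.89902353e+01, -9.53693598e-05,
        7.19402073e-03, -1.61708812e-05]), 'tool_pos': array([0.21514518, 0.5862991 , 0.23041409]), 'tcp_rot': array([-1.79911042e+02, -1.11288402e-02,  1.59843106e+02]), 'wrist_force': array([-0.92767841,  0.18055651, -0.66639378]), 'torque': array([0.00310067, 0.00328059, 0.03531918]), 'finger_force': 0.0, 'width': 0.08574398378429293} -0.0187
```

View pics/top0.png

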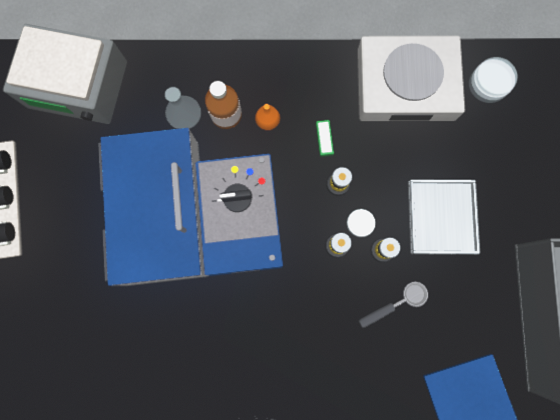

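View pics/side0.png

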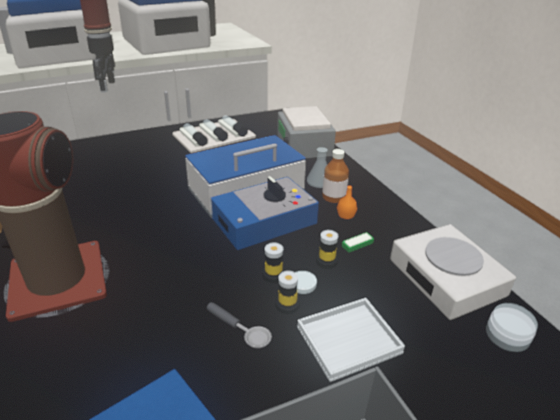

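The top view shows the box on the left: cover about (150,205), handle from (175,165) to (181,230), knob (237,197), and marks yellow (234,170), blue (250,172), red (262,181). There are three upright heads at about (341,176), (340,243) and (388,248), the dish at (361,222) and the tray at (444,217). The side view confirms three standing heads and a shut cover.

Run:
```python
from h import *
f=grab('top');g=grab('side')
def pick(bl,near=None): return min(bl,key=lambda b:np.hypot(b[0][0]-near[0],b[0][1]-near[1]))
# marks
for n,lo,hi,p in (('yel',(22,150,120),(35,255,255),(234,170)),('blue',(108,100,120),(130,255,255),(250,172)),('red',(170,150,100),(180,255,255),(262,181))):
    b=pick(blobs(f,lo,hi,15),p); print(n,b,onz(f,b[0],.07).round(4))
# head brass/tops
w=blobs(f,(0,0,150),(180,70,255),40)
for n,p in (('h1',(341,176)),('h2',(340,243)),('h3',(388,248))):
    b=pick(blobs(f,(8,100,100),(22,255,255),8),p);print(n,b,onz(f,b[0],.08).round(4))
b=pick(w,(361,222));print('dish',b,onz(f,b[0],.014).round(4))
# blue cover corners
m=cv2.inRange(f['hsv'],np.array((100,120,40)),np.array((125,255,255)));m[:,205:]=0
m=cv2.morphologyEx(m,cv2.MORPH_CLOSE,np.ones((25,25)))
c=max(cv2.findContours(m,0,2)[0],key=cv2.contourArea);r=cv2.minAreaRect(c);P=np.array([onz(f,p,.114)[:2] for p in cv2.boxPoints(r)]);print('cover',r,P.round(4).tolist(),P.mean(0))
# handle
h=[b for b in w if 160<b[0][0]<195 and 150<b[0][1]<240];print(h)
# knob stripe
k=[b for b in w if 205<b[0][0]<260 and 180<b[0][1]<215];print(k)
# tray
mt=cv2.inRange(f['hsv'],np.array((0,0,110)),np.array((180,70,255)));mt[:,:400]=0;mt[:170]=0;mt[:,490:]=0;mt[265:]=0
r=cv2.minAreaRect(cv2.findNonZero(mt));P=np.array([onz(f,p,.022)[:2] for p in cv2.boxPoints(r)]);print('tray',r,P.round(4).tolist(),P.mean(0))
cv2.imwrite('pics/zoom.png',cv2.resize(f['pixels'][120:300,90:300,::-1],None,fx=3.3,fy=3.3,interpolation=cv2.INTER_CUBIC))
```

```text
yel ([234.3, 169.1], [232, 166, 6, 7, 31]) [0.6199 0.0446 0.07  ]
blue ([249.4, 171.0], [246, 168, 8, 7, 41]) [0.6158 0.0128 0.07  ]Traceback (most recent call last):
  File "<stdin>", line 6, in <module>
  File "<stdin>", line 3, in pick
ValueError: min() iterable argument is empty
```

```bash
cat > m.py <<'E'
from h import *
f=grab('top')
def pick(bl,near=None): return min(bl,key=lambda b:np.hypot(b[0][0]-near[0],b[0][1]-near[1])) if bl else ((0,0),0)
w=blobs(f,(0,0,150),(180,70,255),40)
for n,p in (('h1',(341,176)),('h2',(340,243)),('h3',(388,248))):
    b=pick(blobs(f,(8,100,100),(22,255,255),8),p);print(n,b,onz(f,b[0],.08).round(4))
b=pick(w,(361,222));print('dish',b,onz(f,b[0],.014).round(4))
m=cv2.inRange(f['hsv'],np.array((100,120,40)),np.array((125,255,255)));m[:,205:]=0
m=cv2.morphologyEx(m,cv2.MORPH_CLOSE,np.ones((25,25)))
c=max(cv2.findContours(m,0,2)[0],key=cv2.contourArea);r=cv2.minAreaRect(c);P=np.array([onz(f,p,.114)[:2] for p in cv2.boxPoints(r)]);print('cover',P.round(4).tolist(),P.mean(0))
print('handle',[b for b in w if 160<b[0][0]<195 and 150<b[0][1]<240])
print('stripe',[b for b in w if 205<b[0][0]<260 and 180<b[0][1]<215])
mt=cv2.inRange(f['hsv'],np.array((0,0,110)),np.array((180,70,255)));mt[:,:400]=0;mt[:170]=0;mt[:,490:]=0;mt[265:]=0
r=cv2.minAreaRect(cv2.findNonZero(mt));P=np.array([onz(f,p,.022)[:2] for p in cv2.boxPoints(r)]);print('tray',P.round(4).tolist(),P.mean(0))
cv2.imwrite('pics/zoom.png',cv2.resize(f['pixels'][120:300,90:300,::-1],None,fx=3.3,fy=3.3,interpolation=cv2.INTER_CUBIC))
E
python3 m.py
```

```text
h1 ([341.8, 176.1], [339, 173, 7, 7, 34]) [ 0.6024 -0.1794  0.08  ]
h2 ([340.9, 242.1], [338, 239, 7, 7, 35]) [ 0.4657 -0.1748  0.08  ]
h3 ([389.9, 247.2], [387, 244, 7, 7, 36]) [ 0.4556 -0.273   0.08  ]
dish ([360.9, 222.4], [347, 209, 28, 28, 611]) [ 0.5146 -0.227   0.014 ]
cover [[0.6863, 0.3152], [0.6971, 0.1066], [0.3891, 0.083], [0.3794, 0.2803]] [0.53795767 0.19630546]
handle [([175.7, 195.7], [171, 162, 11, 68, 392])]
stripe [([236.8, 199.9], [198, 155, 80, 88, 4937])]
tray [[0.6094, -0.3137], [0.6092, -0.4851], [0.4483, -0.4738], [0.4479, -0.3069]] [ 0.52871145 -0.394894  ]
```

View pics/zoom.png

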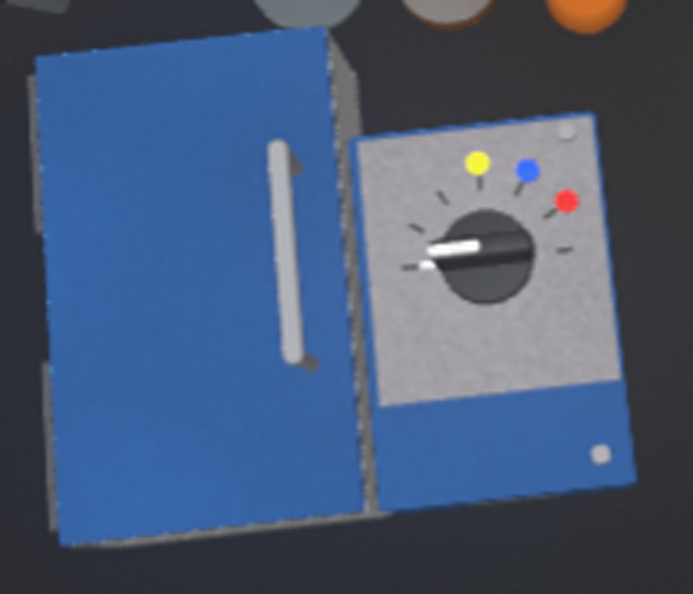

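The zoom shows the pointer at the first tick (0, towards the hinge) and blue at the fifth position (120°). The handle runs from (278,145) to (292,358) in zoom pixels, and the cover corners are at (37,57), (327,27), (364,512) and (60,545).

Run:
```python
from h import *
f=grab('top')
Z=lambda p:(p[0]/3.3+90-.35,p[1]/3.3+120-.35)
C=[onz(f,Z(p),.114)[:2] for p in ((37,57),(327,27),(364,512),(60,545))]
H=[onz(f,Z(p),.164)[:2] for p in ((278,145),(292,358))]
print(np.round(C,4),np.mean(C,0));print(np.round(H,4),np.mean(H,0))
for a,b in ((C[3],C[0]),(C[2],C[1]),(H[1],H[0])): d=b-a;print(np.hypot(*d),np.degrees(np.arctan2(d[1],d[0])))
print('knobtop',onz(f,Z((481,248)),.115),'blue',onz(f,Z((528,170)),.07),onz(f,Z((478,162)),.07),onz(f,Z((567,201)),.07))
print('tray',onz(f,(444,217),.022))
s=robot.get_state();print(s['tool_pos'],s['tcp_rot'])
```

```text
[[0.676  0.312 ]
 [0.6953 0.1343]
 [0.3992 0.1025]
 [0.3801 0.2791]] [0.53766209 0.20695649]
[[0.6072 0.1498]
 [0.4837 0.137 ]] [0.5454901 0.1433749]
0.2977156780692416 6.347062443746844
0.29783557789230714 6.124597296990844
0.12417005834873915 5.8967285834856735
knobtop [0.55624849 0.03667435 0.115     ] blue [0.61543211 0.01225434 0.07      ] [0.62067035 0.04416716 0.07      ] [ 0.59524933 -0.0127191   0.07      ]
tray [ 0.52545408 -0.40455131  0.022     ]
[0.21528886 0.58661768 0.2310575 ] [-1.79975902e+02 -4.45996173e-03  1.59847435e+02]
```

```bash
cat >> h.py <<'E'
def go(xyz,yaw):
    s=robot.get_state();T=Ro.from_euler('xyz',s['tcp_rot'],degrees=True)
    d=T.as_matrix().T@(np.array(xyz)-s['tool_pos'])/.5; r=(T.inv()*Ro.from_euler('xyz',[180,0,yaw],degrees=True)).as_rotvec()/2
    print('t',round(s['time'],1),'rows',d.round(4),r.round(4),'n',(np.linalg.norm(d)*500/41.7).round(1),(np.linalg.norm(r)*2*57.3/7.16).round(1))
E
python3 -c "
from h import *
go([.5455,.143,.25],186.2)"
```

```text
t 0.3 rows [-0.9257 -0.6054 -0.0377] [-2.0e-04 -1.0e-04 -2.3e-01] n 13.3 3.7
```

```bash
R='-0.9257 -0.6054 -0.0377 0 0 -0.23'; python3 -m jog "-0.9257 -0.6054 -0.0377 0 0 -0.23;-0.9257 -0.6054 -0.0377 0 0 -0.23;-0.9257 -0.6054 -0.0377 0 0 -0.23;-0.9257 -0.6054 -0.0377 0 0 -0.23;-0.9257 -0.6054 -0.0377 0 0 -0.23;-0.9257 -0.6054 -0.0377 0 0 -0.23;-0.9257 -0.6054 -0.0377 0 0 -0.23;-0.9257 -0.6054 -0.0377 0 0 -0.23" 45; python3 -c "
from h import *
go([.5455,.143,.25],186.2)"
```

```text
time: 1.02
tool_pos: [0.4121, 0.3219, 0.2429]
tcp_rot: [180.0, 0.0, -173.8]
wrist_force: [0.5, 0.8, -0.7]
width: 0.0452
finger_force: 0.0
t 1.0 rows [-0.2265 -0.3845 -0.0142] [0.0001 0.0003 0.0001] n 5.4 0.0
```

```bash
python3 -m jog "-0.2265 -0.3845 -0.0142 0 0 0;-0.2265 -0.3845 -0.0142 0 0 0;-0.2265 -0.3845 -0.0142 0 0 0;-0.2265 -0.3845 -0.0142 0 0 0;-0.2265 -0.3845 -0.0142 0 0 0;-0.2265 -0.3845 -0.0142 0 0 0;-0.2265 -0.3845 -0.0142 0 0 0;-0.2265 -0.3845 -0.0142 0 0 0"; python3 -c "
from h import *
go([.5455,.143,.141],186.2)
f=grab('wrist');save(f,'w1');print(proj(f,[.5455,.143,.164]))"
```

```text
time: 1.68
tool_pos: [0.5447, 0.1442, 0.2494]
tcp_rot: [180.0, -0.0, -173.9]
wrist_force: [-0.6, 1.3, -0.5]
width: 0.0451
finger_force: 0.0
t 1.7 rows [-0.0014 -0.0026  0.2167] [ 0.0003 -0.0004 -0.0011] n 2.6 0.0
[[279.45510524 220.58152458]]
```

View pics/w1.png

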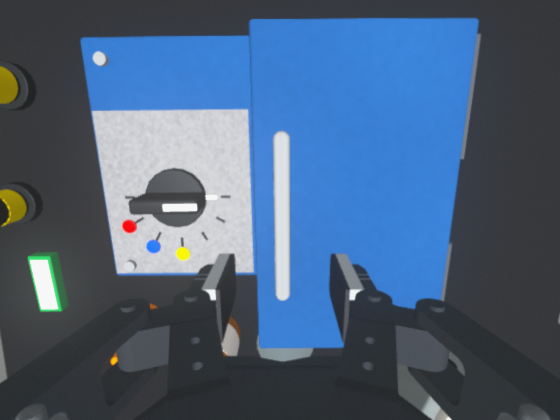

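The wrist view shows the handle at columns 274–290, rows 131–300, within 3 px of the prediction, and straight between the fingers. I'll descend and grip.

```bash
python3 -m jog "-0.0014 -0.0026 0.07 0 0 0;-0.0014 -0.0026 0.14 0 0 0;-0.0014 -0.0026 0.19 0 0 0;-0.0014 -0.0026 0.2167 0 0 0;-0.0014 -0.0026 0.2167 0 0 0;-0.0014 -0.0026 0.2167 0 0 0"; python3 -m jog "0 0 0 0 0 0;0 0 0 0 0 0;0 0 0 0 0 0;0 0 0 0 0 0;0 0 0 0 0 0;0 0 0 0 0 0" 0
```

```text
time: 2.23
tool_pos: [0.5442, 0.1449, 0.1408]
tcp_rot: [180.0, -0.1, -173.7]
wrist_force: [-1.2, 0.6, 0.4]
width: 0.0451
finger_force: 0.0
time: 2.73
tool_pos: [0.5466, 0.144, 0.1433]
tcp_rot: [180.0, 0.2, -173.8]
wrist_force: [-1.3, 2.7, 6.8]
width: 0.01
finger_force: 58.6
```

Run:
```python
import numpy as np
# handle arc in box (y,z): start a=0, tool frame: y_tool=+ybox, z_tool=down
for a in np.arange(0,1.66,.1).tolist()+[1.6]:
    c,s=np.cos(a),np.sin(a); y=-155*c+56*s; z=155*s+56*c
    print(round(a,2),round((y+155)/500,4),round(-(z-56)/500,4))
```

```text
0.0 0.0 -0.0
0.1 0.0127 -0.0304
0.2 0.0284 -0.0594
0.3 0.0469 -0.0866
0.4 0.0681 -0.1119
0.5 0.0916 -0.1349
0.6 0.1174 -0.1555
0.7 0.1451 -0.1734
0.8 0.1744 -0.1884
0.9 0.205 -0.2005
1.0 0.2368 -0.2094
1.1 0.2692 -0.2151
1.2 0.3021 -0.2175
1.3 0.335 -0.2167
1.4 0.3677 -0.2125
1.5 0.3998 -0.2051
1.6 0.431 -0.1946
1.6 0.431 -0.1946
```

```bash
python3 -m jog "0.006 -0.0152 0 0 0 0" >/dev/null 2>&1 & wait; echo skip
```

```text
skip
```

That was a stray row, a few millimetres in the wrong axes. I'll check the state and put it back.

```bash
python3 -m jog "-0.006 0.0152 0 0 0 0;-0.006 0.0152 0 0 0 0;-0.006 0.0152 0 0 0 0"
```

```text
time: 3.07
tool_pos: [0.5466, 0.144, 0.1433]
tcp_rot: [180.0, 0.2, -173.8]
wrist_force: [-1.8, 2.4, 7.0]
width: 0.0094
finger_force: 60.6
```

```bash
python3 -m jog "0 0.0061 -0.0154 0 0 0;0 0.0127 -0.0304 0 0 0;0 0.0203 -0.045 0 0 0;0 0.0284 -0.0594 0 0 0;0 0.0375 -0.0732 0 0 0;0 0.0469 -0.0866 0 0 0;0 0.0573 -0.0994 0 0 0;0 0.0681 -0.1119 0 0 0"
```

```text
time: 3.73
tool_pos: [0.543, 0.175, 0.1979]
tcp_rot: [-179.7, 0.1, -173.8]
wrist_force: [3.9, -8.3, -2.6]
width: 0.0101
finger_force: 58.3
```

```bash
python3 -m jog "0 0.0115 -0.0117 0 0 0;0 0.0235 -0.023 0 0 0;0 0.0362 -0.0336 0 0 0;0 0.0493 -0.0436 0 0 0;0 0.0629 -0.0529 0 0 0;0 0.077 -0.0615 0 0 0;0 0.0915 -0.0694 0 0 0;0 0.1063 -0.0765 0 0 0"
```

```text
time: 4.4
tool_pos: [0.5373, 0.226, 0.2392]
tcp_rot: [-179.5, 0.1, -173.9]
wrist_force: [-6.3, -14.7, 15.2]
width: 0.0099
finger_force: 58.6
```

```bash
python3 -m jog "0 0.0151 -0.0063 0 0 0;0 0.0306 -0.0121 0 0 0;0 0.0465 -0.017 0 0 0;0 0.0624 -0.021 0 0 0;0 0.0785 -0.0242 0 0 0;0 0.0948 -0.0267 0 0 0;0 0.1112 -0.0282 0 0 0;0 0.1277 -0.0291 0 0 0"
```

```text
time: 5.07
tool_pos: [0.5298, 0.2923, 0.2536]
tcp_rot: [-179.8, 0.1, -173.8]
wrist_force: [-4.3, -7.2, 12.2]
width: 0.0102
finger_force: 63.8
```

```bash
python3 -m jog "0 0.0165 0.0002 0 0 0;0 0.0329 0.0008 0 0 0;0 0.0494 0.0027 0 0 0;0 0.0656 0.005 0 0 0;0 0.0818 0.0085 0 0 0;0 0.0977 0.0124 0 0 0;0 0.1134 0.0174 0 0 0;0 0.126 0.022 0 0 0"; python3 -c "
from h import *
f=grab('side');save(f,'s1')"
```

```text
time: 5.73
tool_pos: [0.5224, 0.3561, 0.2407]
tcp_rot: [-179.9, 0.1, -173.8]
wrist_force: [-3.2, -3.3, 6.1]
width: 0.0097
finger_force: 66.8
```

View pics/s1.png

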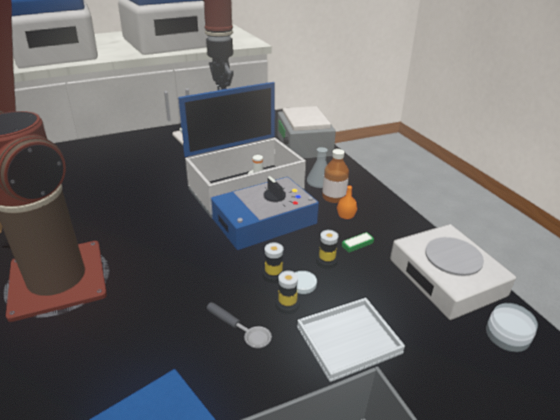

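The cover is upright with the arm behind it, and the white reference with its orange band is visible inside at (258,162). I'll nudge it onto the stop, hold, release, and rise.

```bash
python3 -m jog "0 0.006 0.003 0 0 0;0 0.008 0.004 0 0 0;0 0.008 0.004 0 0 0;0 0.008 0.004 0 0 0;0 0.008 0.004 0 0 0"; python3 -m jog "0 0 0 0 0 0;0 0 0 0 0 0;0 0 0 0 0 0;0 0 -0.07 0 0 0;0 0 -0.14 0 0 0;0 0 -0.2 0 0 0;0 0 -0.2 0 0 0" 28
python3 - <<'E'
from h import *
f=grab('top');save(f,'t1')
for b in blobs(f,(5,130,100),(20,255,255),8): print(b)
E
```

```text
time: 6.2
tool_pos: [0.5223, 0.3581, 0.2399]
tcp_rot: [-179.8, 0.0, -173.8]
wrist_force: [-4.6, -9.3, 11.6]
width: 0.0096
finger_force: 67.4
time: 6.78
tool_pos: [0.5242, 0.3617, 0.3453]
tcp_rot: [179.7, 0.6, -173.8]
wrist_force: [0.2, 0.5, 1.6]
width: 0.0279
finger_force: 0.0
([222.3, 103.2], [205, 85, 33, 32, 634])
([267.1, 116.9], [255, 103, 25, 27, 495])
([342.3, 175.9], [339, 174, 6, 6, 19])
([341.4, 242.5], [339, 240, 5, 6, 23])
([389.1, 248.5], [387, 246, 6, 5, 10])
```

View pics/t1.png

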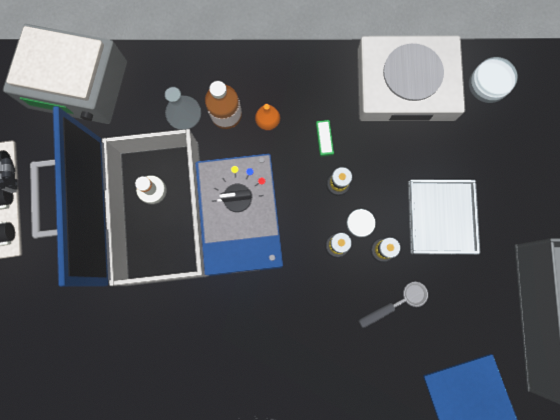

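The cover is open and the handle released. The reference top is at about (143,185) and its foot at about (151,190) in the chamber.

```bash
cat >> h.py <<'E'
YB=np.radians(6.2);BX=np.array([np.cos(YB),np.sin(YB)]);BY=np.array([-BX[1],BX[0]]);BC=np.array([.5385,.2075])
def box(p): d=np.array(p)[:2]-BC; return np.round([d@BX,d@BY],4)
def wld(x,y): return BC+x*BX+y*BY
E
python3 - <<'E'
from h import *
f=grab('top')
m=cv2.inRange(f['hsv'],np.array((0,0,140)),np.array((180,90,255)));m[:150]=0;m[:,:115]=0;m[:,185:]=0;m[225:]=0
m[:, :]=m; c=max(cv2.findContours(m,0,2)[0],key=cv2.contourArea);print(cv2.boundingRect(c),cv2.contourArea(c))
a=onz(f,(143,185),.092);b=onz(f,(151.5,190.5),.036);print(a,b,box(a),box(b))
p=(a+b)/2
go([p[0],p[1],.35],186.2)
for q in (wld(0,0),):print(q)
E
```

```text
(135, 176, 30, 27) 609.0
[0.58103308 0.22817654 0.092     ] [0.58089456 0.22612119 0.036     ] [0.0445 0.016 ] [0.0442 0.0139]
t 6.9 rows [-0.0871 -0.2783 -0.0224] [0.0007 0.0017 0.0001] n 3.5 0.0
[0.5385 0.2075]
```

```bash
python3 -m jog "-0.0871 -0.2783 -0.0224 0 0 0;-0.0871 -0.2783 -0.0224 0 0 0;-0.0871 -0.2783 -0.0224 0 0 0;-0.0871 -0.2783 -0.0224 0 0 0;-0.0871 -0.2783 -0.0224 0 0 0;-0.0871 -0.2783 -0.0224 0 0 0" 60
python3 - <<'E'
from h import *
go([.581,.2272,.048],186.2)
f=grab('wrist');save(f,'w2');print(proj(f,[[.581,.227,.092],[.581,.227,.036]]))
E
```

```text
time: 7.38
tool_pos: [0.5801, 0.2254, 0.346]
tcp_rot: [-180.0, -0.2, -174.0]
wrist_force: [0.2, 0.2, -0.5]
width: 0.0601
finger_force: 0.0
t 7.4 rows [-0.0042  0.0035  0.5959] [-0.     -0.0017 -0.0013] n 7.1 0.0
[[282.9002936  182.84508595]
 [282.83126913 176.15053053]]
```

View pics/w2.png

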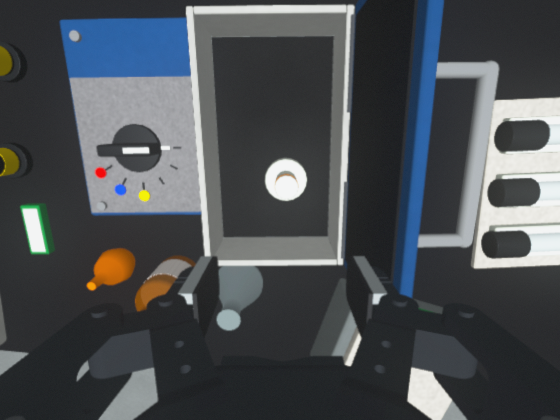

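The wrist view shows the reference top at (287,182), 4 px off the prediction, so about 3 mm more along tool y. The right finger clears the cover.

```bash
python3 -m jog "-0.004 0.009 0.08 0 0 0;-0.004 0.009 0.16 0 0 0;-0.004 0.009 0.24 0 0 0;-0.004 0.009 0.32 0 0 0;-0.004 0.009 0.4 0 0 0;-0.004 0.009 0.48 0 0 0;-0.004 0.009 0.55 0 0 0;-0.004 0.009 0.596 0 0 0"; python3 -m jog "0 0 0 0 0 0;0 0 0 0 0 0;0 0 0 0 0 0;0 0 0 0 0 0;0 0 0 0 0 0;0 0 0 0 0 0" 0
```

```text
time: 8.1
tool_pos: [0.5775, 0.2323, 0.0447]
tcp_rot: [-180.0, -0.4, -173.7]
wrist_force: [-0.2, -0.7, 1.0]
width: 0.06
finger_force: 0.0
time: 8.6
tool_pos: [0.5827, 0.2317, 0.0518]
tcp_rot: [180.0, 0.1, -173.8]
wrist_force: [-0.8, -0.1, -2.1]
width: 0.0289
finger_force: 59.2
```

```bash
python3 -m jog "0 0 -0.08 0 0 0;0 0 -0.16 0 0 0;0 0 -0.24 0 0 0;0 0 -0.3 0 0 0;0 0 -0.33 0 0 0;0 0 -0.33 0 0 0;0 0 -0.33 0 0 0"; python3 -c "
from h import *
go([.5255,-.4045,.21],170)"
```

```text
time: 9.18
tool_pos: [0.5824, 0.2314, 0.2165]
tcp_rot: [180.0, 0.2, -173.8]
wrist_force: [-0.4, -0.9, -3.9]
width: 0.0289
finger_force: 60.2
t 9.2 rows [ 0.2502 -1.2521  0.0118] [0.0004 0.0014 0.1413] n 15.3 2.3
```

```bash
python3 -m jog "0.015 -0.075 0 0 0 0;0.03 -0.15 0 0 0 0;0.045 -0.225 0 0 0 0;0.06 -0.3 0 0 0 0;0.075 -0.375 0 0 0 0;0.09 -0.45 0 0 0 0;0.105 -0.525 0 0 0 0;0.12 -0.6 0 0 0 0"; python3 -c "
from h import *
go([.5255,-.4045,.21],170)"
```

```text
time: 9.85
tool_pos: [0.5524, -0.0748, 0.2122]
tcp_rot: [179.9, -0.2, -173.8]
wrist_force: [1.1, 0.1, -3.7]
width: 0.0288
finger_force: 60.5
t 9.8 rows [ 0.1247 -0.6498  0.0038] [ 0.0006 -0.0023  0.1414] n 7.9 2.3
```

```bash
python3 -m jog "0.0155 -0.08 0 0 0 0.05;0.031 -0.16 0 0 0 0.1;0.0465 -0.24 0 0 0 0.14;0.062 -0.32 0 0 0 0.14;0.078 -0.4 0 0 0 0.14;0.094 -0.48 0 0 0 0.14;0.11 -0.56 0 0 0 0.14;0.1247 -0.645 0 0 0 0.14"; python3 -m jog "0 0 0 0 0 0;0 0 0 0 0 0"; python3 -c "
from h import *
go([.5255,-.4045,.043],170)
f=grab('wrist');save(f,'w3')"
```

```text
time: 10.52
tool_pos: [0.5256, -0.4001, 0.2117]
tcp_rot: [179.8, -0.2, 170.1]
wrist_force: [1.9, 0.2, -2.9]
width: 0.0292
finger_force: 60.5
time: 10.68
tool_pos: [0.5253, -0.4007, 0.2112]
tcp_rot: [179.8, -0.3, 169.9]
wrist_force: [-0.2, 0.5, -3.6]
width: 0.0287
finger_force: 61.1
t 10.7 rows [-0.0034 -0.0083  0.3364] [ 0.0015 -0.0023 -0.0006] n 4.0 0.0
```

View pics/w3.png

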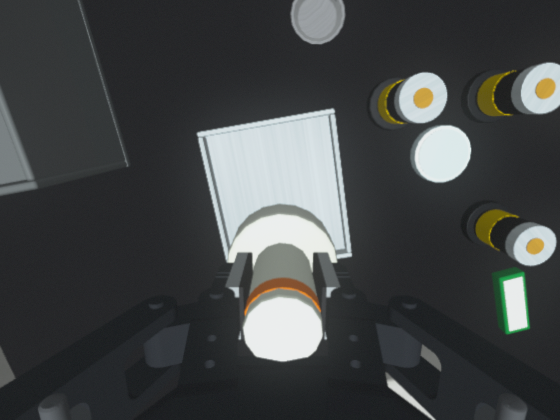

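The reference is held upright above the tray, which fills about (200–350, 110–260). The foot sits at (282,250), so it lands near the tray centre.

```bash
python3 -m jog "-0.003 -0.008 0.07 0 0 0;-0.003 -0.008 0.14 0 0 0;-0.003 -0.008 0.21 0 0 0;-0.003 -0.008 0.27 0 0 0;-0.003 -0.008 0.31 0 0 0;-0.003 -0.008 0.33 0 0 0;-0.003 -0.008 0.33 0 0 0;-0.003 -0.008 0.33 0 0 0"; python3 -m jog "0 0 0 0 0 0;0 0 0 0 0 0;0 0 0 0 0 0;0 0 0 0 0 0;0 0 0 0 0 0" 55
```

```text
time: 11.4
tool_pos: [0.5285, -0.4024, 0.0501]
tcp_rot: [180.0, -0.0, 170.2]
wrist_force: [-0.2, -0.3, -2.7]
width: 0.0288
finger_force: 61.2
time: 11.82
tool_pos: [0.5289, -0.4041, 0.0516]
tcp_rot: [-179.9, 0.1, 170.1]
wrist_force: [-0.5, 0.4, -0.1]
width: 0.0549
finger_force: 0.0
```

```bash
python3 -m jog "0 0 -0.06 0 0 0;0 0 -0.14 0 0 0;0 0 -0.22 0 0 0;0 0 -0.3 0 0 0;0 0 -0.35 0 0 0;0 0 -0.35 0 0 0"
python3 - <<'E'
from h import *
f=grab('top');g=grab('side')
for p in ((341.8,176),(341,242.3),(389.5,247.5)):
    bs=blobs(f,(8,100,100),(22,255,255),8); b=min(bs,key=lambda b:np.hypot(b[0][0]-p[0],b[0][1]-p[1])); print(b[0],onz(f,b[0],.08).round(4))
q=[b for b in bs if b[0][0]>400];print(q)
print(proj(g,[.5255,-.4045,.045]))
save(g,'s2')
E
```

```text
time: 12.32
tool_pos: [0.5311, -0.4063, 0.2348]
tcp_rot: [-179.6, 0.7, 170.2]
wrist_force: [1.0, -0.6, 0.9]
width: 0.0545
finger_force: 0.0
[341.8, 176.1] [ 0.6024 -0.1794  0.08  ]
[340.9, 242.1] [ 0.4657 -0.1748  0.08  ]
[389.9, 247.2] [ 0.4556 -0.273   0.08  ]
[([446.7, 210.8], [445, 205, 7, 12, 20])]
[[349.40378247 324.6897476 ]]
```

View pics/s2.png

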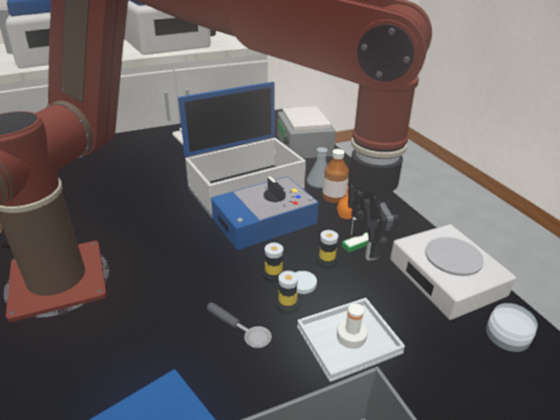

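The reference stands in the tray at (352,325). The three heads have not moved. Next is h3, with the fingers along world x and yaw 96.

```bash
python3 -c "
from h import *
go([.4556,-.273,.2],96.2)"
```

```text
t 12.4 rows [0.1896 0.2337 0.054 ] [1.000e-04 2.200e-03 6.454e-01] n 3.7 10.3
```

```bash
python3 -m jog "0.03 0.04 0.01 0 0 0.06;0.05 0.06 0.02 0 0 0.12;0.08 0.09 0.03 0 0 0.18;0.12 0.15 0.05 0 0 0.24;0.1896 0.2337 0.054 0 0 0.3;0.1896 0.2337 0.054 0 0 0.36;0.1896 0.2337 0.054 0 0 0.42;0.1896 0.2337 0.054 0 0 0.49" 60; python3 -c "
from h import *
go([.4556,-.273,.2],96.2)"
```

```text
time: 13.08
tool_pos: [0.4532, -0.2701, 0.1959]
tcp_rot: [-179.9, -0.2, 114.6]
wrist_force: [-0.2, -0.3, -0.5]
width: 0.0599
finger_force: 0.0
t 13.1 rows [-0.0071  0.0019 -0.0083] [-0.0012 -0.0016  0.1604] n 0.1 2.6
```

```bash
python3 -m jog "-0.003 0.002 0 0 0 0.06;-0.003 0.002 0 0 0 0.12;-0.003 0.002 0.02 0 0 0.16;-0.003 0.002 0.1 0 0 0.16;-0.003 0.002 0.18 0 0 0.16;-0.003 0.002 0.25 0 0 0.16;-0.003 0.002 0.3 0 0 0.16;-0.003 0.002 0.32 0 0 0.16"; python3 -m jog "0 0 0 0 0 0;0 0 0 0 0 0;0 0 0 0 0 0;0 0 0 0 0 0;0 0 0 0 0 0" 0;  python3 -m jog "0 0 -0.06 0 0 0;0 0 -0.14 0 0 0;0 0 -0.22 0 0 0;0 0 -0.3 0 0 0;0 0 -0.36 0 0 0;0 0 -0.36 0 0 0"; python3 -c "
from h import *
go([*wld(.09,0),.21],96.2);go([*wld(.09,0),.05],96.2)"
```

```text
time: 13.75
tool_pos: [0.4521, -0.2697, 0.0318]
tcp_rot: [-179.6, -0.5, 96.5]
wrist_force: [-0.2, 0.1, 0.0]
width: 0.06
finger_force: 0.0
time: 14.17
tool_pos: [0.4573, -0.2739, 0.0398]
tcp_rot: [179.9, 0.1, 96.5]
wrist_force: [-0.3, -0.3, -2.2]
width: 0.0369
finger_force: 60.0
time: 14.67
tool_pos: [0.46, -0.276, 0.2279]
tcp_rot: [179.4, 0.6, 96.5]
wrist_force: [1.0, -0.7, -0.8]
width: 0.0366
finger_force: 61.0
t 14.7 rows [0.9421 0.4457 0.0302] [0.0054 0.0055 0.003 ] n 12.5 0.1
t 14.7 rows [0.9456 0.4423 0.3502] [0.0054 0.0055 0.003 ] n 13.2 0.1
```

```bash
python3 -m jog "0.06 0.028 0.01 0 0 0;0.13 0.062 0.02 0 0 0;0.2 0.095 0.02 0 0 0;0.275 0.13 0.02 0 0 0;0.35 0.166 0.02 0 0 0;0.425 0.2 0.02 0 0 0;0.5 0.237 0.02 0 0 0;0.575 0.273 0.02 0 0 0"; python3 -c "
from h import *
go([*wld(.09,0),.21],96.2)"
```

```text
time: 15.33
tool_pos: [0.5594, 0.03, 0.2083]
tcp_rot: [180.0, 0.0, 96.5]
wrist_force: [0.4, 0.2, -2.1]
width: 0.0371
finger_force: 61.0
t 15.3 rows [ 0.3563  0.1789 -0.0033] [0.0003 0.0001 0.0029] n 4.8 0.0
```

```bash
python3 -m jog "0.07 0.035 0 0 0 0;0.14 0.07 0 0 0 0;0.22 0.11 0 0 0 0;0.29 0.145 0 0 0 0;0.34 0.17 0 0 0 0;0.3563 0.178 0 0 0 0;0.3563 0.178 0 0 0 0;0.3563 0.178 0 0 0 0"; python3 -c "
from h import *
go([*wld(.09,0),.054],96.2);s=robot.get_state();print(box(s['tool_pos']),s['width'])"
```

```text
time: 16.0
tool_pos: [0.6269, 0.2149, 0.2076]
tcp_rot: [-179.9, 0.0, 96.6]
wrist_force: [-0.2, -0.3, -3.3]
width: 0.0369
finger_force: 61.0
t 16.0 rows [0.0046 0.003  0.3072] [-0.0006  0.0004  0.0034] n 3.7 0.1
[ 0.0887 -0.0022] 0.03689747170728829
```

```bash
python3 -m jog "0.004 0.003 0.07 0 0 0;0.004 0.003 0.14 0 0 0;0.004 0.003 0.21 0 0 0;0.004 0.003 0.26 0 0 0;0.004 0.003 0.29 0 0 0;0.004 0.003 0.309 0 0 0;0.004 0.003 0.309 0 0 0;0.004 0.003 0.309 0 0 0"; python3 -m jog "0 0 0 0 0 0;0 0 0 0 0 0"
```

```text
time: 16.67
tool_pos: [0.6295, 0.2167, 0.0549]
tcp_rot: [179.9, -0.0, 96.5]
wrist_force: [0.4, 1.1, -2.0]
width: 0.0366
finger_force: 61.1
time: 16.83
tool_pos: [0.6305, 0.2175, 0.0564]
tcp_rot: [179.8, -0.0, 96.5]
wrist_force: [0.7, 0.3, -1.7]
width: 0.0365
finger_force: 61.1
```

```bash
python3 -m jog "0 0 0.006 0 0 0;0 0 0.006 0 0 0;0 0 0.006 0 0 0"; python3 -m jog "0 0 0 0 0 0;0 0 0 0 0 0;0 0 0 0 0 0;0 0 -0.06 0 0 0;0 0 -0.14 0 0 0;0 0 -0.22 0 0 0;0 0 -0.3 0 0 0;0 0 -0.32 0 0 0" 56; python3 -c "
from h import *
f=grab('top');save(f,'t2')
bs=blobs(f,(8,100,100),(22,255,255),8)
for b in bs:print(b[0],onz(f,b[0],.08).round(4),box(onz(f,b[0],.092)))
go([.4657,-.1748,.2],96.2)"
```

```text
time: 17.08
tool_pos: [0.6288, 0.2174, 0.0511]
tcp_rot: [180.0, -0.0, 96.5]
wrist_force: [-0.1, -0.2, -2.2]
width: 0.0369
finger_force: 61.3
time: 17.75
tool_pos: [0.6326, 0.2183, 0.2206]
tcp_rot: [179.2, -0.1, 96.5]
wrist_force: [1.6, 0.5, 0.9]
width: 0.056
finger_force: 0.0
[222.2, 103.5] [0.761  0.0718 0.08  ] [ 0.2016 -0.16  ]
[267.1, 116.9] [ 0.731 -0.024  0.08 ] [ 0.1619 -0.2509]
[149.9, 162.4] [0.6318 0.2198 0.08  ] [ 0.0905 -0.0009]
[341.7, 176.1] [ 0.6024 -0.1792  0.08  ] [ 0.0191 -0.3896]
[446.7, 210.8] [ 0.5298 -0.391   0.08  ] [-0.0747 -0.5898]
[340.9, 242.1] [ 0.4657 -0.1748  0.08  ] [-0.1146 -0.3706]
t 17.8 rows [-0.743  -0.422   0.0336] [ 0.0069 -0.0007  0.003 ] n 10.3 0.1
```

Head h3 stands at box (0.090, -0.001). Next is h2.

```bash
python3 -m jog "-0.075 -0.042 0 0 0 0;-0.15 -0.085 0 0 0 0;-0.22 -0.125 0 0 0 0;-0.29 -0.165 0 0 0 0;-0.36 -0.205 0 0 0 0;-0.43 -0.244 0 0 0 0;-0.5 -0.284 0 0 0 0;-0.56 -0.318 0 0 0 0" 60; python3 -c "
from h import *
go([.4657,-.1748,.2],96.2)"
```

```text
time: 18.47
tool_pos: [0.5012, -0.0809, 0.2103]
tcp_rot: [-180.0, 0.0, 96.5]
wrist_force: [0.6, -0.3, 0.4]
width: 0.0601
finger_force: 0.0
t 18.5 rows [-0.1785 -0.0918  0.0207] [-0.0001  0.0002  0.0028] n 2.4 0.0
```

```bash
python3 -m jog "-0.07 -0.036 0 0 0 0;-0.13 -0.066 0 0 0 0;-0.17 -0.088 0 0 0 0;-0.1785 -0.0918 0 0 0 0;-0.1785 -0.0918 0 0 0 0;-0.1785 -0.0918 0 0 0 0"; python3 -c "
from h import *
go([.4657,-.1748,.036],96.2)
f=grab('top')
bs=blobs(f,(8,100,100),(22,255,255),8);print([b[0] for b in bs])"
```

```text
time: 18.97
tool_pos: [0.4672, -0.1725, 0.2104]
tcp_rot: [180.0, -0.0, 96.5]
wrist_force: [-0.2, -0.0, 0.0]
width: 0.0602
finger_force: 0.0
t 19.0 rows [-0.0045 -0.0036  0.3489] [ 0.0001 -0.0004  0.0025] n 4.2 0.0
[[222.2, 103.5], [267.1, 116.9], [149.9, 162.4], [340.3, 242.5]]
```

```bash
python3 -m jog "-0.004 -0.004 0.07 0 0 0;-0.004 -0.004 0.14 0 0 0;-0.004 -0.004 0.21 0 0 0;-0.004 -0.004 0.27 0 0 0;-0.004 -0.004 0.32 0 0 0;-0.004 -0.004 0.345 0 0 0;-0.004 -0.004 0.345 0 0 0"; python3 -m jog "0 0 0 0 0 0;0 0 0 0 0 0;0 0 0 0 0 0;0 0 0 0 0 0;0 0 0 0 0 0" 0;  python3 -m jog "0 0 -0.06 0 0 0;0 0 -0.14 0 0 0;0 0 -0.22 0 0 0;0 0 -0.3 0 0 0;0 0 -0.36 0 0 0;0 0 -0.36 0 0 0"; python3 -c "
from h import *
go([*wld(0,0),.21],96.2)"
```

```text
time: 19.6
tool_pos: [0.4631, -0.172, 0.0345]
tcp_rot: [-179.7, -0.3, 96.7]
wrist_force: [0.5, 0.1, 0.0]
width: 0.06
finger_force: 0.0
time: 20.02
tool_pos: [0.4664, -0.1754, 0.0395]
tcp_rot: [179.9, 0.1, 96.5]
wrist_force: [-0.5, 1.4, 2.7]
width: 0.0364
finger_force: 60.1
time: 20.52
tool_pos: [0.469, -0.1773, 0.2267]
tcp_rot: [179.4, 0.5, 96.5]
wrist_force: [0.6, -0.2, -1.1]
width: 0.0366
finger_force: 61.1
t 20.5 rows [0.749  0.2251 0.0298] [0.0056 0.0041 0.0028] n 9.4 0.1
```

```bash
python3 -m jog "0.075 0.0225 0.01 0 0 0;0.15 0.045 0.01 0 0 0;0.225 0.068 0.01 0 0 0;0.3 0.09 0.01 0 0 0;0.375 0.113 0.01 0 0 0;0.45 0.135 0.01 0 0 0;0.525 0.158 0.01 0 0 0;0.6 0.18 0.01 0 0 0"; python3 -m jog "0.07 0.02 0 0 0 0;0.12 0.036 0 0 0 0;0.147 0.044 0 0 0 0;0.147 0.044 0 0 0 0;0.147 0.044 0 0 0 0"; python3 -c "
from h import *
go([*wld(0,0),.052],96.2)"
```

```text
time: 21.18
tool_pos: [0.5202, 0.135, 0.2125]
tcp_rot: [-180.0, 0.0, 96.5]
wrist_force: [0.9, -0.7, -2.2]
width: 0.0365
finger_force: 61.1
time: 21.6
tool_pos: [0.5336, 0.2086, 0.2123]
tcp_rot: [-179.9, 0.1, 96.6]
wrist_force: [0.1, 0.1, -1.7]
width: 0.0366
finger_force: 61.1
t 21.6 rows [-0.003   0.0099  0.3207] [-0.0008  0.0005  0.0036] n 3.8 0.1
```

```bash
python3 -m jog "-0.003 0.01 0.07 0 0 0;-0.003 0.01 0.14 0 0 0;-0.003 0.01 0.21 0 0 0;-0.003 0.01 0.26 0 0 0;-0.003 0.01 0.29 0 0 0;-0.003 0.01 0.31 0 0 0;-0.003 0.01 0.32 0 0 0;-0.003 0.01 0.32 0 0 0"; python3 -m jog "0 0 0 0 0 0;0 0 0 0 0 0;0 0 0 0 0 0"
```

```text
time: 22.27
tool_pos: [0.5393, 0.2067, 0.053]
tcp_rot: [-180.0, 0.0, 96.5]
wrist_force: [-0.1, 0.5, -2.4]
width: 0.0367
finger_force: 61.4
time: 22.52
tool_pos: [0.5403, 0.2079, 0.0546]
tcp_rot: [179.9, -0.0, 96.5]
wrist_force: [-0.4, -0.1, -2.5]
width: 0.0366
finger_force: 61.4
```

```bash
python3 -m jog "0 0 0.005 0 0 0;0 0 0.005 0 0 0;0 0 0.005 0 0 0"; python3 -m jog "0 0 0 0 0 0;0 0 0 0 0 0;0 0 0 0 0 0;0 0 -0.06 0 0 0;0 0 -0.14 0 0 0;0 0 -0.22 0 0 0;0 0 -0.3 0 0 0;0 0 -0.32 0 0 0" 54; python3 -c "
from h import *
f=grab('top')
bs=blobs(f,(8,100,100),(22,255,255),8)
for b in bs:print(b[0],onz(f,b[0],.08).round(4),box(onz(f,b[0],.092)))
go([.6024,-.1792,.2],96.2)"
```

```text
time: 22.77
tool_pos: [0.5401, 0.2081, 0.0515]
tcp_rot: [179.9, -0.0, 96.5]
wrist_force: [1.2, -0.6, 0.4]
width: 0.037
finger_force: 61.4
time: 23.43
tool_pos: [0.5427, 0.2087, 0.2188]
tcp_rot: [179.4, -0.1, 96.5]
wrist_force: [1.1, 0.5, 0.4]
width: 0.0538
finger_force: 0.0
[222.2, 103.5] [0.761  0.0718 0.08  ] [ 0.2016 -0.16  ]
[267.1, 116.9] [ 0.731 -0.024  0.08 ] [ 0.1619 -0.2509]
[149.9, 162.4] [0.6318 0.2198 0.08  ] [ 0.0905 -0.0009]
[341.8, 176.1] [ 0.6024 -0.1794  0.08  ] [ 0.0191 -0.3898]
[152.0, 205.0] [0.5416 0.2112 0.08  ] [0.0011 0.0002]
[446.7, 210.8] [ 0.5298 -0.391   0.08  ] [-0.0747 -0.5898]
t 23.5 rows [-0.7844  0.0295  0.0362] [ 0.0058 -0.0007  0.003 ] n 9.4 0.1
```

```bash
python3 -m jog "-0.075 0.0028 0 0 0 0;-0.15 0.0056 0 0 0 0;-0.225 0.008 0 0 0 0;-0.3 0.011 0 0 0 0;-0.375 0.014 0 0 0 0;-0.45 0.017 0 0 0 0;-0.525 0.02 0 0 0 0;-0.6 0.0226 0 0 0 0" 60;  python3 -m jog "-0.08 0.003 0 0 0 0;-0.15 0.006 0 0 0 0;-0.182 0.007 0 0 0 0;-0.182 0.007 0 0 0 0;-0.182 0.007 0 0 0 0"; python3 -c "
from h import *
go([.6024,-.1794,.036],96.2)
f=grab('top')
bs=blobs(f,(8,100,100),(22,255,255),8);print([b[0] for b in bs])"
```

```text
time: 24.15
tool_pos: [0.584, -0.0907, 0.2095]
tcp_rot: [-179.9, -0.0, 96.5]
wrist_force: [-0.0, -0.1, -0.3]
width: 0.0599
finger_force: 0.0
time: 24.57
tool_pos: [0.5979, -0.1792, 0.2095]
tcp_rot: [-179.9, -0.1, 96.4]
wrist_force: [0.6, 0.3, -0.9]
width: 0.06
finger_force: 0.0
t 24.6 rows [-0.002   0.0095  0.3469] [-0.0008 -0.0008  0.002 ] n 4.2 0.0
[[222.2, 103.6], [267.1, 116.9], [149.9, 162.4], [341.8, 176.1], [152.0, 205.0], [446.7, 210.8]]
```

```bash
python3 -m jog "-0.002 0.009 0.07 0 0 0;-0.002 0.009 0.14 0 0 0;-0.002 0.009 0.21 0 0 0;-0.002 0.009 0.27 0 0 0;-0.002 0.009 0.32 0 0 0;-0.002 0.009 0.342 0 0 0;-0.002 0.009 0.342 0 0 0"; python3 -m jog "0 0 0 0 0 0;0 0 0 0 0 0;0 0 0 0 0 0;0 0 0 0 0 0;0 0 0 0 0 0" 0;  python3 -m jog "0 0 -0.06 0 0 0;0 0 -0.14 0 0 0;0 0 -0.22 0 0 0;0 0 -0.3 0 0 0;0 0 -0.36 0 0 0;0 0 -0.36 0 0 0"; python3 -c "
from h import *
go([*wld(-.09,0),.21],96.2)"
```

```text
time: 25.2
tool_pos: [0.6005, -0.1766, 0.0362]
tcp_rot: [-179.7, -0.2, 96.6]
wrist_force: [0.4, -0.4, 0.4]
width: 0.0603
finger_force: 0.0
time: 25.62
tool_pos: [0.6046, -0.1799, 0.042]
tcp_rot: [179.8, 0.1, 96.5]
wrist_force: [0.1, 1.7, 6.4]
width: 0.0367
finger_force: 60.4
time: 26.12
tool_pos: [0.6069, -0.1813, 0.2295]
tcp_rot: [179.3, 0.4, 96.5]
wrist_force: [1.3, -0.4, -0.5]
width: 0.0367
finger_force: 60.8
t 26.1 rows [ 0.7894 -0.228   0.0303] [0.0062 0.0037 0.0028] n 9.9 0.1
```

```bash
python3 -m jog "0.075 -0.0215 0.01 0 0 0;0.15 -0.043 0.01 0 0 0;0.225 -0.065 0.01 0 0 0;0.3 -0.086 0.01 0 0 0;0.375 -0.108 0.01 0 0 0;0.45 -0.13 0.01 0 0 0;0.525 -0.151 0.01 0 0 0;0.6 -0.173 0.01 0 0 0"; python3 -m jog "0.08 -0.022 0 0 0 0;0.15 -0.043 0 0 0 0;0.188 -0.054 0 0 0 0;0.188 -0.054 0 0 0 0;0.188 -0.054 0 0 0 0"; python3 -c "
from h import *
go([*wld(-.09,0),.054],96.2)"
```

```text
time: 26.78
tool_pos: [0.4815, 0.11, 0.214]
tcp_rot: [-180.0, 0.0, 96.5]
wrist_force: [0.6, 0.9, -2.6]
width: 0.037
finger_force: 60.9
time: 27.2
tool_pos: [0.4446, 0.1997, 0.2141]
tcp_rot: [-180.0, 0.0, 96.7]
wrist_force: [0.3, -0.3, -2.1]
width: 0.0367
finger_force: 60.9
t 27.2 rows [-0.0046  0.0086  0.3202] [-0.0004  0.0003  0.0042] n 3.8 0.1
```

```bash
python3 -m jog "-0.004 0.009 0.07 0 0 0;-0.004 0.009 0.14 0 0 0;-0.004 0.009 0.21 0 0 0;-0.004 0.009 0.26 0 0 0;-0.004 0.009 0.29 0 0 0;-0.004 0.009 0.31 0 0 0;-0.004 0.009 0.321 0 0 0;-0.004 0.009 0.321 0 0 0"; python3 -m jog "0 0 0 0 0 0;0 0 0 0 0 0;0 0 0 0 0 0"
```

```text
time: 27.87
tool_pos: [0.4506, 0.1967, 0.0547]
tcp_rot: [-180.0, 0.0, 96.5]
wrist_force: [0.7, 0.7, -2.0]
width: 0.037
finger_force: 61.3
time: 28.12
tool_pos: [0.4509, 0.1974, 0.0548]
tcp_rot: [179.9, -0.0, 96.5]
wrist_force: [0.5, -0.4, -2.3]
width: 0.0369
finger_force: 61.3
```

```bash
python3 -m jog "0 0 0.002 0 0 0;0 0 0.002 0 0 0;0 0 0.002 0 0 0"; python3 -m jog "0 0 0 0 0 0;0 0 0 0 0 0;0 0 0 0 0 0;0 0 -0.06 0 0 0;0 0 -0.14 0 0 0;0 0 -0.22 0 0 0;0 0 -0.3 0 0 0;0 0 -0.35 0 0 0" 54; python3 -c "
from h import *
f=grab('top');save(f,'t3')
bs=blobs(f,(8,100,100),(22,255,255),8)
for b in bs:print(b[0],onz(f,b[0],.08).round(4),box(onz(f,b[0],.092)))"
```

```text
time: 28.37
tool_pos: [0.4508, 0.1976, 0.054]
tcp_rot: [179.9, 0.0, 96.5]
wrist_force: [-1.0, -0.7, 5.0]
width: 0.0367
finger_force: 61.7
time: 29.03
tool_pos: [0.4516, 0.1981, 0.2329]
tcp_rot: [179.7, -0.1, 96.5]
wrist_force: [0.6, 0.5, -0.4]
width: 0.0542
finger_force: 0.0
[222.2, 103.6] [0.7607 0.0718 0.08  ] [ 0.2014 -0.16  ]
[267.1, 116.9] [ 0.731 -0.024  0.08 ] [ 0.1619 -0.2509]
[149.9, 162.4] [0.6318 0.2198 0.08  ] [ 0.0905 -0.0009]
[152.0, 205.0] [0.5416 0.2112 0.08  ] [0.0011 0.0002]
[446.7, 210.8] [ 0.5298 -0.391   0.08  ] [-0.0747 -0.5898]
[154.9, 249.3] [0.4509 0.201  0.08  ] [-0.0891 -0.0001]
```

View pics/t3.png

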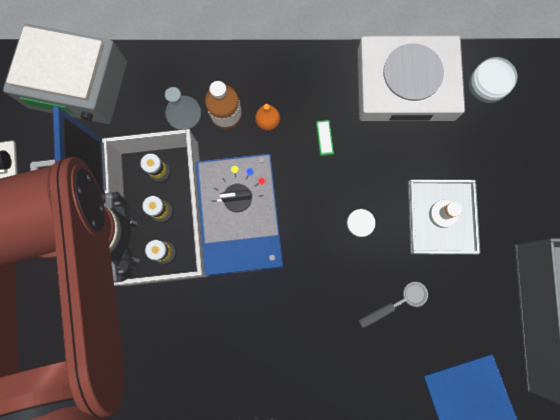

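All three heads stand in a row in the chamber at (151,161), (153,205) and (155,250). The reference is upright in the tray at (447,212), and no heads remain on the bench. Now to close the cover: rise and turn back to yaw 186.

```bash
python3 -m jog "0 0 -0.06 0 0 -0.03;0 0 -0.12 0 0 -0.09;0 0 -0.18 0 0 -0.15;0 0 -0.24 0 0 -0.21;0 0 -0.26 0 0 -0.27;0 0 -0.26 0 0 -0.33;0 0 -0.26 0 0 -0.39;0 0 -0.26 0 0 -0.45" 30;python3 -c "
from h import *
go([.5223,.3585,.35],186.2)"
```

```text
time: 29.75
tool_pos: [0.4503, 0.1977, 0.3582]
tcp_rot: [180.0, 0.0, 148.4]
wrist_force: [0.7, 0.5, -0.4]
width: 0.0298
finger_force: 0.0
t 29.8 rows [0.0456 0.3493 0.0166] [ 2.000e-04  3.000e-04 -3.294e-01] n 4.2 5.3
```

```bash
python3 -m jog "0 0 0 0 0 -0.06;0 0 0 0 0 -0.12;0 0.02 0 0 0 -0.18;0.01 0.08 0 0 0 -0.24;0.02 0.16 0 0 0 -0.3;0.03 0.24 0 0 0 -0.329;0.04 0.32 0 0 0 -0.329;0.0456 0.3493 0 0 0 -0.329" 28; python3 -m jog "0 0 0 0 0 0;0 0 0 0 0 0";python3 -c "
from h import *
go([.5223,.3585,.24],186.2)
f=grab('wrist');save(f,'w4');g=grab('top');save(g,'t4');print(proj(f,[[.5223,.3585,.2589]]),proj(g,[[.5223,.3585,.2589]]))
m=cv2.inRange(g['hsv'],np.array((0,0,120)),np.array((180,50,200)))"
```

```text
time: 30.42
tool_pos: [0.5239, 0.3618, 0.356]
tcp_rot: [179.9, -0.1, -174.1]
wrist_force: [0.9, -1.1, -0.8]
width: 0.028
finger_force: 0.0
time: 30.58
tool_pos: [0.5229, 0.3584, 0.3567]
tcp_rot: [-179.9, -0.1, -174.1]
wrist_force: [-0.2, 0.0, -0.8]
width: 0.0279
finger_force: 0.0
t 30.6 rows [0.0007 0.0005 0.2335] [-0.0005 -0.0009 -0.0028] n 2.8 0.0
[[281.58179755 214.64427916]] [[ 34.20551643 198.41067523]]
```

View pics/w4.png

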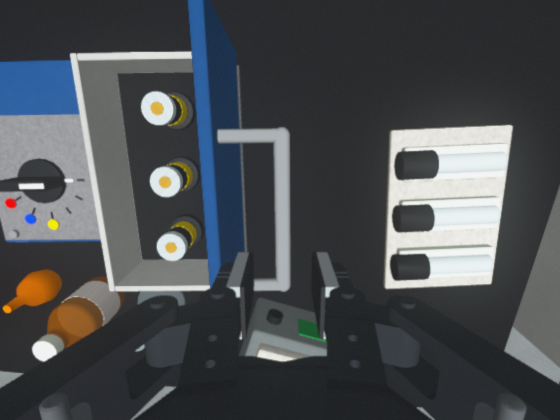

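The handle bar is at columns 274–290, centred on the prediction (282,215), and the left finger lines up between the bar and the cover. I'll descend and grip.

```bash
python3 -m jog "0 0 0.06 0 0 0;0 0 0.12 0 0 0;0 0 0.18 0 0 0;0 0 0.22 0 0 0;0 0 0.2335 0 0 0;0 0 0.2335 0 0 0"; python3 -m jog "0 0 0 0 0 0;0 0 0 0 0 0;0 0 0 0 0 0;0 0 0 0 0 0" 0
```

```text
time: 31.18
tool_pos: [0.5223, 0.3565, 0.2404]
tcp_rot: [-179.9, -0.1, -174.3]
wrist_force: [0.4, -0.7, -0.2]
width: 0.0281
finger_force: 0.0
time: 31.52
tool_pos: [0.5238, 0.358, 0.2436]
tcp_rot: [180.0, 0.1, -174.2]
wrist_force: [-1.4, -1.2, 4.9]
width: 0.01
finger_force: 58.9
```

Run:
```python
import numpy as np
P=lambda a:np.array([-155*np.cos(a)+56*np.sin(a),-(155*np.sin(a)+56*np.cos(a))])/500
A=[1.59-.05*i for i in range(0,32)]+[0]
for k in range(0,32,8):
    print(';'.join('0 %.4f %.4f 0 0 0'%tuple(P(A[i])-P(A[k])) for i in range(k+1,min(k+9,33))), A[min(k+8,32)])
```

```text
0 -0.0155 -0.0055 0 0 0;0 -0.0313 -0.0102 0 0 0;0 -0.0473 -0.0142 0 0 0;0 -0.0635 -0.0173 0 0 0;0 -0.0798 -0.0196 0 0 0;0 -0.0962 -0.0211 0 0 0;0 -0.1127 -0.0218 0 0 0;0 -0.1292 -0.0216 0 0 0 1.19
0 -0.0165 0.0010 0 0 0;0 -0.0328 0.0028 0 0 0;0 -0.0491 0.0054 0 0 0;0 -0.0652 0.0088 0 0 0;0 -0.0812 0.0130 0 0 0;0 -0.0968 0.0180 0 0 0;0 -0.1123 0.0238 0 0 0;0 -0.1274 0.0304 0 0 0 0.79
0 -0.0148 0.0073 0 0 0;0 -0.0292 0.0153 0 0 0;0 -0.0431 0.0241 0 0 0;0 -0.0566 0.0335 0 0 0;0 -0.0697 0.0436 0 0 0;0 -0.0822 0.0543 0 0 0;0 -0.0941 0.0657 0 0 0;0 -0.1055 0.0776 0 0 0 0.3899999999999999
0 -0.0108 0.0125 0 0 0;0 -0.0209 0.0255 0 0 0;0 -0.0304 0.0390 0 0 0;0 -0.0391 0.0529 0 0 0;0 -0.0472 0.0673 0 0 0;0 -0.0545 0.0820 0 0 0;0 -0.0611 0.0971 0 0 0;0 -0.0659 0.1094 0 0 0 0
```

```bash
python3 -m jog "0 -0.0155 -0.0055 0 0 0;0 -0.0313 -0.0102 0 0 0;0 -0.0473 -0.0142 0 0 0;0 -0.0635 -0.0173 0 0 0;0 -0.0798 -0.0196 0 0 0;0 -0.0962 -0.0211 0 0 0;0 -0.1127 -0.0218 0 0 0;0 -0.1292 -0.0216 0 0 0"
```

```text
time: 32.18
tool_pos: [0.531, 0.2954, 0.2556]
tcp_rot: [179.7, 0.3, -174.2]
wrist_force: [0.6, 5.5, 7.6]
width: 0.0099
finger_force: 61.9
```

```bash
python3 -m jog "0 -0.0165 0.0010 0 0 0;0 -0.0328 0.0028 0 0 0;0 -0.0491 0.0054 0 0 0;0 -0.0652 0.0088 0 0 0;0 -0.0812 0.0130 0 0 0;0 -0.0968 0.0180 0 0 0;0 -0.1123 0.0238 0 0 0;0 -0.1274 0.0304 0 0 0"
```

```text
time: 32.85
tool_pos: [0.5383, 0.2305, 0.2392]
tcp_rot: [179.9, 0.4, -174.2]
wrist_force: [5.1, 0.9, 5.0]
width: 0.0098
finger_force: 64.3
```

```bash
python3 -m jog "0 -0.0148 0.0073 0 0 0;0 -0.0292 0.0153 0 0 0;0 -0.0431 0.0241 0 0 0;0 -0.0566 0.0335 0 0 0;0 -0.0697 0.0436 0 0 0;0 -0.0822 0.0543 0 0 0;0 -0.0941 0.0657 0 0 0;0 -0.1055 0.0776 0 0 0"
```

```text
time: 33.52
tool_pos: [0.5439, 0.1778, 0.1997]
tcp_rot: [179.9, 0.4, -174.2]
wrist_force: [6.6, 2.1, 2.5]
width: 0.0098
finger_force: 65.8
```

```bash
python3 -m jog "0 -0.0108 0.0125 0 0 0;0 -0.0209 0.0255 0 0 0;0 -0.0304 0.0390 0 0 0;0 -0.0391 0.0529 0 0 0;0 -0.0472 0.0673 0 0 0;0 -0.0515 0.0750 0 0 0;0 -0.0545 0.0820 0 0 0;0 -0.0580 0.0900 0 0 0"; python3 -m jog "0 -0.003 0.007 0 0 0;0 -0.006 0.013 0 0 0;0 -0.0079 0.0194 0 0 0;0 -0.0079 0.0194 0 0 0;0 -0.0079 0.0194 0 0 0"
```

```text
time: 34.18
tool_pos: [0.5468, 0.1488, 0.1547]
tcp_rot: [180.0, 0.3, -174.2]
wrist_force: [6.3, 1.8, 5.4]
width: 0.0096
finger_force: 67.0
time: 34.6
tool_pos: [0.547, 0.1446, 0.1441]
tcp_rot: [-180.0, 0.3, -174.2]
wrist_force: [9.5, 1.3, -2.4]
width: 0.0095
finger_force: 67.3
```

```bash
python3 -m jog "0 0 0.004 0 0 0;0 0 0.007 0 0 0;0 0 0.009 0 0 0;0 0 0.009 0 0 0;0 0 0.009 0 0 0"; python3 -m jog "0 0 0 0 0 0;0 0 0 0 0 0;0 0 0 0 0 0;0 0 0 0 0 0;0 0 -0.06 0 0 0;0 0 -0.12 0 0 0;0 0 -0.16 0 0 0;0 0 -0.16 0 0 0" 35; python3 -c "
from h import *
f=grab('side');save(f,'s3')
go([.5587,.0373,.2],96.2)"
```

```text
time: 35.02
tool_pos: [0.5472, 0.1442, 0.1427]
tcp_rot: [-179.9, 0.3, -174.2]
wrist_force: [-0.5, -3.3, 16.5]
width: 0.0095
finger_force: 69.6
time: 35.68
tool_pos: [0.5472, 0.1454, 0.2241]
tcp_rot: [180.0, 0.4, -174.2]
wrist_force: [0.9, -0.7, 0.3]
width: 0.0349
finger_force: 0.0
t 35.7 rows [-0.0029 -0.2172  0.043 ] [0.0018 0.0018 0.782 ] n 2.7 12.5
```

View pics/s3.png

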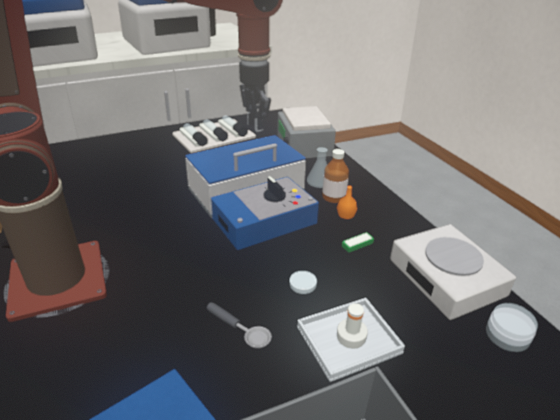

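The cover lies flat on the walls, and a 16 N push met solid resistance. Now the knob.

```bash
python3 -m jog "0 -0.02 0 0 0 0.06;0 -0.06 0 0 0 0.12;0 -0.11 0 0 0 0.18;0 -0.16 0 0 0 0.24;-0.003 -0.2 0 0 0 0.3;-0.003 -0.217 0 0 0 0.36;-0.003 -0.217 0.02 0 0 0.42;-0.003 -0.217 0.04 0 0 0.48" 40; python3 -c "
from h import *
go([.5587,.0373,.2],96.2)"
```

```text
time: 36.4
tool_pos: [0.5566, 0.0363, 0.1973]
tcp_rot: [-179.9, -0.1, 130.4]
wrist_force: [0.3, -0.3, 0.1]
width: 0.0403
finger_force: 0.0
t 36.4 rows [-0.0012  0.0045 -0.0054] [-0.0008 -0.0004  0.2982] n 0.1 4.8
```

```bash
python3 -m jog "-0.001 0.0045 -0.005 0 0 0.06;-0.001 0.0045 -0.005 0 0 0.12;-0.001 0.0045 -0.005 0 0 0.18;-0.001 0.0045 -0.005 0 0 0.24;-0.001 0.0045 -0.005 0 0 0.298;-0.001 0.0045 -0.005 0 0 0.298;-0.001 0.0045 -0.005 0 0 0.298"; python3 -c "
from h import *
go([.5587,.0373,.09],96.2)
f=grab('wrist');save(f,'w5');print(proj(f,[[.5587,.0373,.115]]))"
```

```text
time: 36.98
tool_pos: [0.5582, 0.0384, 0.1998]
tcp_rot: [-179.8, -0.0, 96.8]
wrist_force: [-0.0, -0.8, -0.3]
width: 0.0398
finger_force: 0.0
t 37.0 rows [-0.0023  0.0013  0.2197] [-0.0014 -0.0003  0.0056] n 2.6 0.1
[[282.67460274 222.63198244]]
```

View pics/w5.png

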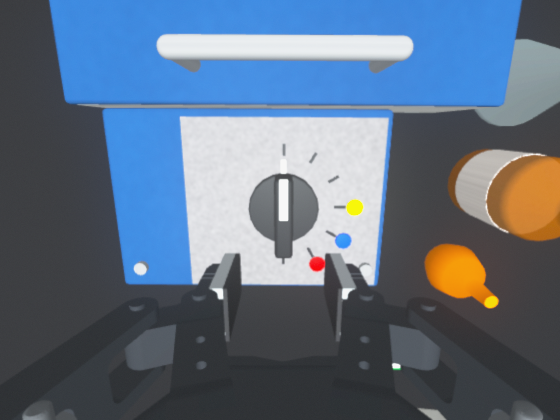

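The knob bar is vertical at (284,217), pointer up at position 0. The blue dot at (343,240) is the fifth tick, 120° clockwise. I'll descend, grip and turn.

```bash
python3 -m jog "-0.002 0.001 0.06 0 0 0;-0.002 0.001 0.12 0 0 0;-0.002 0.001 0.17 0 0 0;-0.002 0.001 0.2 0 0 0;-0.002 0.001 0.215 0 0 0;-0.002 0.001 0.215 0 0 0;-0.002 0.001 0.215 0 0 0"; python3 -m jog "0 0 0 0 0 0;0 0 0 0 0 0;0 0 0 0 0 0;0 0 0 0 0 0;0 0 0 0 0 0" 0
```

```text
time: 37.62
tool_pos: [0.5599, 0.0374, 0.0942]
tcp_rot: [-180.0, -0.0, 96.7]
wrist_force: [-0.2, 0.3, 0.8]
width: 0.0401
finger_force: 0.0
time: 38.03
tool_pos: [0.5591, 0.0371, 0.096]
tcp_rot: [-179.9, 0.0, 96.7]
wrist_force: [-10.0, -0.2, 9.8]
width: 0.0127
finger_force: 60.0
```

```bash
python3 -m jog "0 0 0 0 0 0.05;0 0 0 0 0 0.1;0 0 0 0 0 0.15;0 0 0 0 0 0.2;0 0 0 0 0 0.25;0 0 0 0 0 0.3;0 0 0 0 0 0.35;0 0 0 0 0 0.4"
```

```text
time: 38.7
tool_pos: [0.5585, 0.0372, 0.0959]
tcp_rot: [-179.9, 0.1, 50.6]
wrist_force: [-11.0, -0.4, 11.1]
width: 0.0126
finger_force: 60.2
```

Good, 46° done. 74° remain to reach yaw −23.5, which is 0.646 in shares.

```bash
python3 -m jog "0 0 0 0 0 0.05;0 0 0 0 0 0.1;0 0 0 0 0 0.15;0 0 0 0 0 0.2;0 0 0 0 0 0.25;0 0 0 0 0 0.3;0 0 0 0 0 0.35;0 0 0 0 0 0.4"; python3 -m jog "0 0 0 0 0 0.05;0 0 0 0 0 0.1;0 0 0 0 0 0.15;0 0 0 0 0 0.2;0 0 0 0 0 0.247;0 0 0 0 0 0.247;0 0 0 0 0 0.247;0 0 0 0 0 0.247"
```

```text
time: 39.37
tool_pos: [0.5583, 0.0376, 0.0959]
tcp_rot: [-180.0, 0.2, 4.7]
wrist_force: [-12.3, 0.9, 11.9]
width: 0.0125
finger_force: 60.4
time: 40.03
tool_pos: [0.5583, 0.038, 0.0959]
tcp_rot: [180.0, 0.2, -23.3]
wrist_force: [-12.1, 1.8, 13.2]
width: 0.0126
finger_force: 60.4
```

```bash
python3 -m jog "0 0 0 0 0 0;0 0 0 0 0 0;0 0 0 0 0 0;0 0 0 0 0 0;0 0 -0.06 0 0 0;0 0 -0.12 0 0 0;0 0 -0.18 0 0 0;0 0 -0.24 0 0 0" 40;  python3 -m jog "0 0 -0.06 0 0 0;0 0 -0.12 0 0 0;0 0 -0.16 0 0 0;0 0 -0.16 0 0 0;0 0 -0.16 0 0 0"; python3 -c "
from h import *
f=grab('wrist');save(f,'w6');g=grab('side');print(robot.get_state()['wrist_force'],[ (b[0],onz(f,b[0],.07)) for b in blobs(f,(108,150,120),(130,255,255),20)][:4])
f=grab('top')
cv2.imwrite('pics/end.png',np.hstack([f['pixels'][120:300,90:300],g['pixels'][120:300,180:420],])[:,:,::-1].repeat(2,0).repeat(2,1)[:600,:800])"
```

```text
time: 40.7
tool_pos: [0.5597, 0.0373, 0.2153]
tcp_rot: [180.0, 0.0, -23.3]
wrist_force: [1.1, -0.1, 0.7]
width: 0.0402
finger_force: 0.0
time: 41.12
tool_pos: [0.5608, 0.0372, 0.2958]
tcp_rot: [-179.9, -0.2, -23.3]
wrist_force: [-0.5, 0.4, -0.7]
width: 0.04
finger_force: 0.0
[ 0.34329275  0.53384308 -0.33040821] []
```

View pics/w6.png

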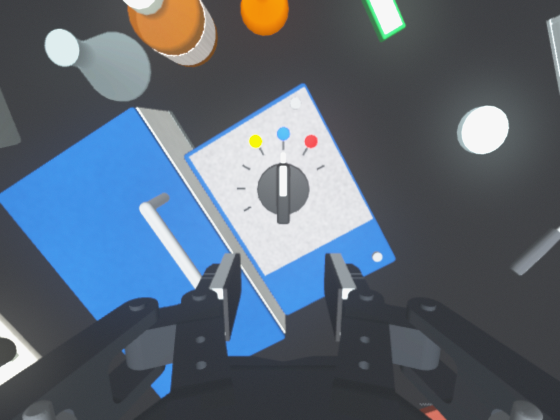

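The white pointer at (283,180) points straight at the blue dot (283,134), and the cover is shut. I'll do a last check of the reference and then hand in.

Run:
```python
from h import *
f=grab('top'); q=[b[0] for b in blobs(f,(8,100,100),(22,255,255),8) if b[0][0]>400]; print(q)
if q and np.hypot(q[0][0]-446.7,q[0][1]-210.8)<4: print(robot.close_job())
```

```text
[[446.7, 210.8]]
the job is handed in; nothing more can be done
None
```

The job is handed in at about 41 s of robot time: the reference stands on the tray, all three detector heads are upright in the chamber, the cover is shut, and the selector points at the blue mark. One mistyped move early on shifted the gripped handle sideways a few millimetres, and I reversed it straight away.

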